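# Seat the stamping guide plate on its jig pins

## Robot

A 6-joint arm with a two-finger parallel gripper is mounted at the origin on the work surface. World frame = base frame: x ahead of the robot, y to its left, z up, the work surface at z = 0. Lengths are in m, angles in rad, forces in N, time in s.
With the tool pointing down it reaches from about 0.275 to 0.725 m from the base axis. Payload 15.9 kg.
Tool frame: the origin (TCP) lies midway between the tips of the shut fingers; the grasp point (between the pads) lies arm.hold_point_z behind it (arm.hold_point_z is the distance from the TCP to the grasp point, in m); y points along the fingers, x is the direction in which the jaws open and shut, and the axes are right-handed (so a half turn about y gives the same grasp; the last joint's range is limited). The gripper opens to 85 mm and grips with 20 to 120 N. Pads are 22 mm wide; open, the fingers measure 114 mm over their backs; the gripper's body (76 mm by 85 mm) begins 54 mm behind the grasp point. The pads swing forward as they close: fully open they stand 13 mm farther back than shut.
Start: joints at [1.19, 0.213, -0.034, 1.323, 0, 1.571], TCP at [0.186, 0.464, 0.231] pointing down, gripper open.
Joint ranges: [-2.98, 2.98], [-0.74, 1.72], [-1.14, 1.35], [-2.1, 2.04], [-1.57, 1.44], [-3.14, 3.14]. Speed limits (rad/s): [1.89, 1.89, 2.39, 2.57, 3.14, 3.14].

## Interface

Orientations are given as a unit quaternion [x, y, z, w].
In Python, from bench import arm, claw, kinematics, monitor, optics, hand_in, nets gives the robot as it stands. The module is installed in compiled form; this text tells all that it offers. Calls block until the motion is done:
- arm.movep(position, orientation): joint-space move of the TCP to a pose.
- arm.movel(position, ori=None, v=0.15, until_force=None): straight line of the TCP; ori=None keeps the orientation; v is the mean speed in m/s. With until_force (N) it stops when the force on the tool has changed by that much, and returns True; else False.
- arm.movej(angles): joint-space move.
- claw.release() and claw.clamp(grasp_force=None): open the fingers fully, or close them until they stop; grasp_force is the grip in N (None keeps the last).
- arm.pause(seconds).
- kinematics.inverse_kinematics(position, orientation): joint angles nearest the present ones, or None.
- monitor.state(): the state.
- optics.capture(name): name is "scene" or "side" or "wrist"; returns the picture (384x512x3 uint8, blue, green, red); there is no depth.
- optics.camera_params(name): a dict with "camera_matrix" (3x3 intrinsics, pixels), "distortion" ([k1, k2, p1, p2, k3] as OpenCV has them; the pictures are not rectified), "world_to_cam" (4x4, takes a point from world to camera coordinates); the wrist camera has in their place "hand_eye" (4x4, takes a point from camera to tool coordinates, whose origin is the TCP and whose axes are the tool frame's). Camera axes: x right, y up, looking along -z (the intrinsics and any distortion apply to the point x, -y, -z); pixel columns grow to the right and rows downward; lengths in m; the calibration is good to about 2 mm. A picture is of the moment at which its call begins: read the wrist's pose just before it. camera_params takes no time and is no camera call.
A pose or a line that the arm cannot do raises arm.Unreachable and nothing moves.
- hand_in(): hands the job in, once; it reports no verdict.
Trained networks look in the newest picture that a camera, given by its name, has taken for a name from the list of things; names that differ only in an ending like _2 or _b are one class to them, and where a whole thing is asked for, a point or a joint stands for the part that bears it (a point fixed in the world has none). Each returns a list of dicts, best first, with "conf" (0 to 1); they miss things now and then, are a little off and sometimes report something else, mostly with a low value. They report only what shows in the picture. A call takes as long as a camera call.
- nets.search_frame(label, camera): "position" ([x, y, z] in m, in world coordinates, good to about 4 mm: the middle of the surface that is visible of it).
- nets.masks_of(label, camera): "region" (384x512 bool, what is visible of it).
- nets.landmark_of(label, camera): "position" ([x, y, z] in m, in world coordinates, good to about 4 mm: a listed point, or the origin of a listed thing).
The state is a dict: "time": time; "joints": joint angles; "dq": joint speeds; "effort": joint torques, N m; "position": TCP position; "ee_rot": TCP orientation; "contact_force": force on the tool from outside, world axes, zero at the start; "wrist_torque": the same for the moment, N m; "width": finger opening in m.
Only numpy, scipy, OpenCV 4.12 (cv2) and the standard library are available. Lean on these libraries where they do the work, as an engineer would, in place of code of your own. Each camera call takes 0.05 s, during which the arm holds its last target.

## Task

The blue guide plate of the stamping jig is lying askew, propped up on the jig's two brass pins, which it hides; the two yellow tabs on top of the rail show where along it the pins stand. Without picking it up, push it with the fingertips, back towards the wooden stop rail and then sideways along it, until both round holes drop over the two pins and the plate lies flat on the green bed. Push gently, leave the other things on the desk where they are, and move the hand clear.

Things in the scene. Friction and masses are not known exactly. Their poses are not given: they have to be found in the camera images.
- jig: Fixed stamping jig: flat green bed 190 mm (x) by 340 mm (y), 12 mm thick, with a dark wooden stop rail along its far (+x) edge, 13 mm thick, 30 mm high above the bed; the rail's face towards the robot is at x = +80 mm. The other edges are open. Origin: centre of the underside; bed top at z = 12 mm. The seated plate lies flat on it, its rear edge within about 2 mm of the rail.
- guide: Loose plate (origin: centre of its underside), blue painted metal, 120 mm (its x) by 200 mm (its y), 5 mm thick, about 0.3 kg, with a 44 by 79 mm window (centre at x = -18 mm) and two 12 mm through holes at x = +32, y = +40 and -40 mm. Slides at 2 to 5 N. At the start its front (-x) edge rests on the bed, its rear on the two pin tips (tilt 0.1 rad), 10 to 20 mm short of the rail, a little turned.
- hole_left (a point): Centre of the plate's left (+y) 12 mm hole, at the plate's underside; the frame's axes are those of the plate.
- hole_right (a point): Centre of the plate's right (-y) 12 mm hole, at the plate's underside; the frame's axes are those of the plate.
- pin_left (a point): Foot, on the bed's top, of the left (+y) fixed brass pin: 8 mm diameter, 9 mm high, the upper 3.5 mm tapering to 4.4 mm. The two pins stand 80 mm apart along the rail, 28.5 mm in front of its face, their middle 30 mm left or right of the jig's middle; a yellow tab on the rail's top marks each. Axes as the jig's.
- pin_right (a point): Foot, on the bed's top, of the right (-y) brass pin, the same.
- stamp: Bystander: rubber stamp, 30 by 50 mm wooden block with black handle, 78 mm high, behind the rail. Origin: centre of its underside.
- stamp2: Bystander: round wooden stamp, 36 mm diameter, 68 mm high, behind the rail. Origin: centre of its underside.
- inkpad: Bystander: grey ink pad, 70 by 110 mm, 15 mm high, to the right of the jig. Origin: centre of its underside.
- calculator: Bystander: grey desk calculator, 170 by 120 mm, 26 mm high, to the left of the jig. Origin: centre of its underside.
- stapler: Bystander: red and black stapler, 135 by 34 mm, 52 mm high, on the right. Origin: centre of its underside.

How it is judged:
At the end, for the whole second after the job is handed in: Both holes are over the pins of their own side (centres within 3 mm), the plate's underside is within 2.5 mm of the bed at both, it is level within 0.025 rad and at rest (horizontal distance between hole_left and pin_left below 0.003 m and horizontal distance between hole_right and pin_right below 0.003 m and z of hole_left in the frame of pin_left below 0.0025 m and z of hole_right in the frame of pin_right below 0.0025 m and angle between guide's own z axis and vertical below 0.025 rad and linear speed of guide below 0.01 m/s); the robot touches nothing.
It fails at once if the plate is lifted (its centre more than about 7 mm above its starting height) or tipped beyond 0.3 rad (height (world z) of guide above 0.025 m or angle between guide's own z axis and vertical above 0.3 rad).
It fails at once if the plate is pushed or pressed harder than 40 N (contact force between any of the fingers, the arm and guide above 40 N).
It fails at once if a bystander is moved by more than 25 mm or a stamp is knocked over (distance of any of stamp, stamp2, inkpad, calculator, stapler from where it was at the start of the episode above 0.025 m or angle between any of stamp, stamp2's own z axis and vertical above 0.5 rad).
It also fails if it takes over 56 s, if anything falls off the work surface, if the arm or the gripper's body presses on something with over 40 N, if the wrist force passes 120 N, or if a joint passes its speed limit or range.

## Working session

There is one attempt and no reset: what is moved stays moved. The work goes in short steps, each a Python script; the robot and the scene stay as the last script left them, time stands still between calls to the robot, and variables do not carry over. Pictures are saved under pics/ and viewed, and the job is handed in when it is done.

```bash
mkdir -p pics; ls; python3 - <<'E'
from bench import arm, claw, kinematics, monitor, optics, nets
import cv2
s=monitor.state(); print(s)
print(arm.hold_point_z)
for c in ["scene","side","wrist"]:
    im=optics.capture(c); cv2.imwrite(f"pics/a_{c}.png",im); 
    p=optics.camera_params(c); print(c,{k:v if not hasattr(v,'round') else v.round(4).tolist() for k,v in p.items()})
print(monitor.state()['time'])
E
```

```text
pics
{'time': 0.0, 'joints': array([ 1.19001030e+00,  2.13336963e-01, -3.50505642e-02,  1.32351341e+00,
        9.22213969e-06,  1.57080200e+00]), 'dq': array([ 0.00027508, -0.00040657,  0.00042777, -0.00262666, -0.00170554,
       -0.0015422 ]), 'effort': array([-2.84460992e-03, -6.86173224e+01,  4.87114227e+01,  1.77434133e-02,
       -2.84482094e-04,  1.08802985e-05]), 'position': array([0.18569489, 0.46386884, 0.23082915]), 'ee_rot': array([ 0.58580462,  0.39601558, -0.39666608, -0.58537221]), 'contact_force': array([-0.00361344, -0.44296702,  0.39963291]), 'wrist_torque': array([-0.02693107, -0.03851973,  0.04959458]), 'width': 0.08537697382285092}
0.0187
scene {'camera_matrix': [[379.8716, 0.0, 258.5196], [0.0, 379.8716, 186.8781], [0.0, 0.0, 1.0]], 'distortion': [-0.1204, 0.0, 0.0, 0.0, 0.0], 'world_to_cam': [[-0.2031, 0.9791, -0.0067, 0.1347], [-0.5758, -0.1139, 0.8096, 0.2849], [0.792, 0.1683, 0.5869, -1.4794], [0.0, 0.0, 0.0, 1.0]]}
side {'camera_matrix': [[384.8325, 0.0, 251.1183], [0.0, 384.8325, 189.1854], [0.0, 0.0, 1.0]], 'distortion': [-0.082, 0.0, 0.0, 0.0, 0.0], 'world_to_cam': [[0.7886, -0.6149, 0.0088, -0.4546], [0.3676, 0.4829, 0.7948, -0.2333], [-0.493, -0.6235, 0.6068, -0.85], [0.0, 0.0, 0.0, 1.0]]}
wrist {'camera_matrix': [[291.8011, 0.0, 256.6383], [0.0, 291.8011, 190.5214], [0.0, 0.0, 1.0]], 'distortion': [-0.037, 0.0, 0.0, 0.0, 0.0], 'hand_eye': [[1.0, 0.0006, -0.0005, -0.0001], [-0.0006, 0.2765, -0.961, -0.1437], [-0.0004, 0.961, 0.2765, 0.0702], [0.0, 0.0, 0.0, 1.0]]}
0.15
```

View pics/a_scene.png

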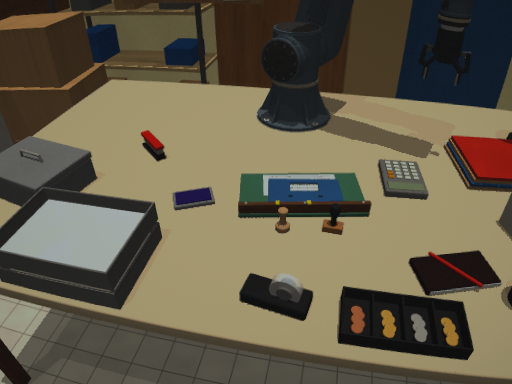

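View pics/a_side.png

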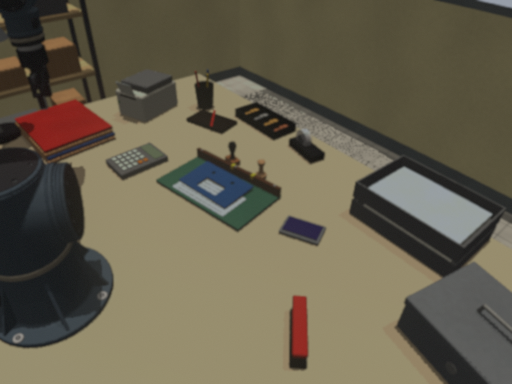

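View pics/a_wrist.png

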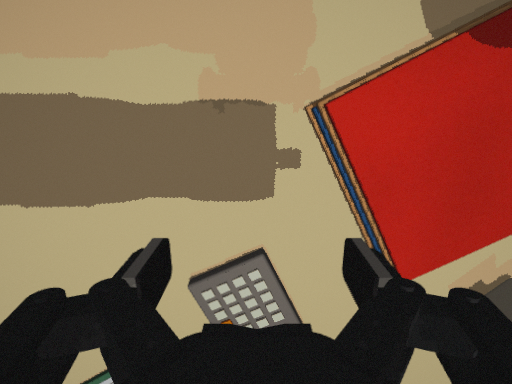

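```bash
python3 - <<'E'
from bench import arm, claw, kinematics, monitor, optics, nets
import numpy as np
from scipy.spatial.transform import Rotation as R
s=monitor.state(); print(R.from_quat(s['ee_rot']).as_matrix().round(3))
for l in ["jig","guide","hole_left","hole_right","pin_left","pin_right","stamp","stamp2","inkpad","calculator","stapler"]:
  for c in ["scene","side"]:
    r=nets.landmark_of(l,c)
    print(l,c,[(round(d['conf'],2),np.round(d['position'],4).tolist()) for d in r[:2]])
print(monitor.state()['time'])
E
```

```text
[[ 0.372 -0.    -0.928]
 [ 0.928 -0.001  0.372]
 [-0.001 -1.    -0.   ]]
jig scene [(0.65, [0.5137, 0.0868, 0.0037])]
jig side [(0.72, [0.5124, 0.0899, 0.0003])]
guide scene [(0.92, [0.5182, 0.0964, 0.0184])]
guide side [(0.82, [0.5165, 0.0948, 0.0183])]
hole_left scene [(0.68, [0.5442, 0.1404, 0.0203]), (0.33, [0.6606, 0.0566, 0.0012])]
hole_left side [(0.82, [0.5403, 0.1391, 0.0199])]
hole_right scene [(0.93, [0.5559, 0.0606, 0.019])]
hole_right side [(0.67, [0.5586, 0.0652, 0.0188])]
pin_left scene []
pin_left side [(0.37, [0.5671, 0.1078, 0.0083])]
pin_right scene []
pin_right side [(0.47, [0.5821, 0.033, 0.0109])]
stamp scene [(0.78, [0.6598, 0.0575, 0.0025]), (0.75, [0.64, 0.1831, 0.0007])]
stamp side [(0.66, [0.6409, 0.181, 0.0012]), (0.46, [0.6647, 0.0611, -0.0037])]
stamp2 scene [(0.78, [0.6598, 0.0575, 0.0025]), (0.75, [0.64, 0.1831, 0.0007])]
stamp2 side [(0.66, [0.6409, 0.181, 0.0012]), (0.46, [0.6647, 0.0611, -0.0037])]
inkpad scene [(0.57, [0.5934, -0.2012, -0.001])]
inkpad side [(0.67, [0.593, -0.1993, 0.0026]), (0.56, [0.5163, 0.0964, 0.0198])]
calculator scene [(0.96, [0.3886, 0.3742, -0.0008]), (0.63, [0.3634, -0.4217, 0.0043])]
calculator side [(0.63, [0.3874, 0.3762, -0.0011])]
stapler scene [(0.57, [0.363, -0.4221, 0.0019])]
stapler side [(0.9, [0.3682, -0.4204, 0.0])]
1.25
```

```bash
cat > h.py <<'E'
from bench import arm, claw, kinematics, monitor, optics, nets
import numpy as np, cv2
from scipy.spatial.transform import Rotation as R
def ori(yaw, flip=True):
    # yaw: push direction (tool z) in world, tool y down
    z=np.array([np.cos(yaw),np.sin(yaw),0]); y=np.array([0,0,-1.]); x=np.cross(y,z)
    return R.from_matrix(np.c_[x,y,z]).as_quat()
def camT(c, st=None):
    p=optics.camera_params(c)
    if 'world_to_cam' in p: T=np.linalg.inv(p['world_to_cam'])
    else:
        M=np.eye(4); M[:3,:3]=R.from_quat(st['ee_rot']).as_matrix(); M[:3,3]=st['position']
        T=M@p['hand_eye']
    return T,p
def pix2plane(c,uv,z,st=None):
    T,p=camT(c,st); uv=np.array(uv,float).reshape(-1,1,2)
    n=cv2.undistortPoints(uv,p['camera_matrix'],p['distortion']).reshape(-1,2)
    d=np.c_[n[:,0],-n[:,1],-np.ones(len(n))]@T[:3,:3].T
    z=np.broadcast_to(z,len(n))
    return T[:3,3]+d*((z-T[2,3])/d[:,2])[:,None]
def world2pix(c,P,st=None):
    T,p=camT(c,st); Q=(np.atleast_2d(P)-T[:3,3])@T[:3,:3]
    Q=np.ascontiguousarray(Q*[1,-1,-1])
    return cv2.projectPoints(Q,np.zeros(3),np.zeros(3),p['camera_matrix'],p['distortion'])[0].reshape(-1,2)
def snap(name):
    st=monitor.state(); im=optics.capture('wrist'); cv2.imwrite(f'pics/{name}.png',im)
    np.save(f'pics/{name}.npy',np.r_[st['position'],st['ee_rot']]); return st,im
def load(name):
    a=np.load(f'pics/{name}.npy'); return dict(position=a[:3],ee_rot=a[3:]), cv2.imread(f'pics/{name}.png')
E
python3 - <<'E'
from h import *
q=ori(0.0)
print(kinematics.inverse_kinematics([0.47,0.09,0.13],q))
arm.movep([0.47,0.09,0.13],q)
st,im=snap('w1')
print(st['time'],st['position'],st['contact_force'])
E
```

```text
[ 0.18919902  0.21323319 -0.29460878  1.06295435  0.         -2.95239363]
5.0 [0.47000995 0.09013608 0.13003675] [-1.45929899 -0.0756347  -0.08347446]
```

View pics/w1.png

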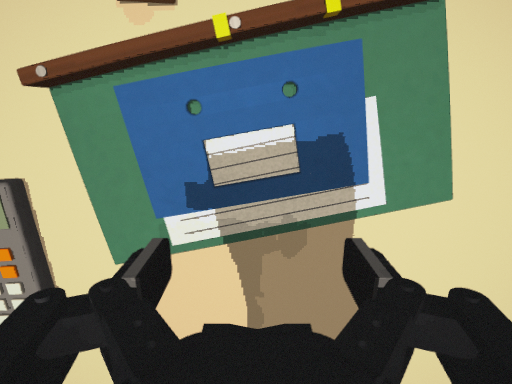

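```bash
python3 - <<'E'
from h import *
st,im=load('w1')
for l in ["jig","guide","hole_left","hole_right"]:
    r=nets.landmark_of(l,"wrist")
    print(l,[(round(d['conf'],2),np.round(d['position'],4).tolist()) for d in r[:2]])
b,g,r=[im[...,i].astype(int) for i in range(3)]
hsv=cv2.cvtColor(im,cv2.COLOR_BGR2HSV)
def big(m):
    n,l,s,c=cv2.connectedComponentsWithStats(m.astype(np.uint8)); k=[i for i in range(1,n) if s[i,4]>40]
    return [(c[i].round(1),s[i].tolist()) for i in k],l
yel=(r>180)&(g>180)&(b<60)
print(big(yel)[0])
big_=cv2.resize(im[0:270,60:460],None,fx=2,fy=2,interpolation=cv2.INTER_CUBIC)
cv2.imwrite('pics/w1z.png',big_)
print(monitor.state()['time'])
E
```

```text
jig [(0.82, [0.5153, 0.0874, 0.0011])]
guide [(0.67, [0.5152, 0.0979, 0.0183])]
hole_left [(0.76, [0.5412, 0.1406, 0.0212])]
hole_right [(0.88, [0.554, 0.0637, 0.019])]
[(array([332.8,   5.1]), [326, 0, 15, 13, 157]), (array([220.8,  25.1]), [213, 13, 17, 25, 307])]
5.25
```

View pics/w1z.png

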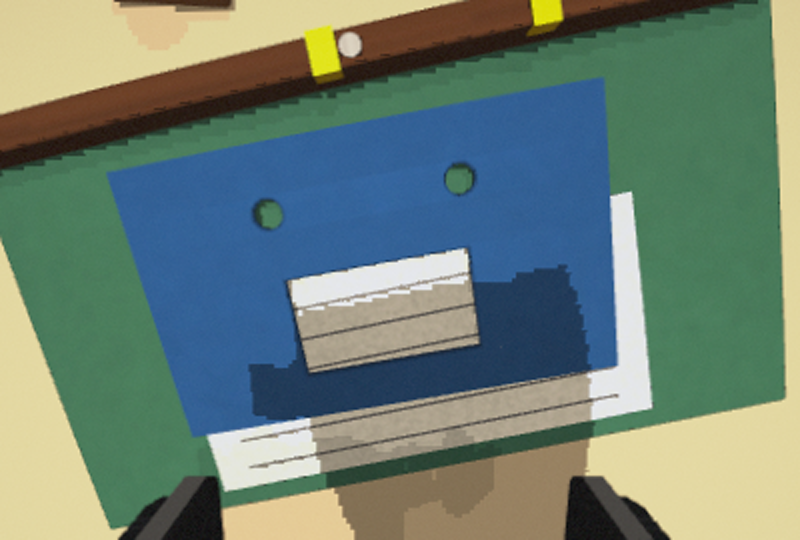

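```bash
python3 - <<'E'
from h import *
from scipy.optimize import least_squares
st,im=load('w1')
Z=lambda a:np.array(a,float)/2+[60,0]-0.25
c=pix2plane('wrist',Z([(110,527),(785,398)]),.012,st); print('bed front corners',c.round(4),np.linalg.norm(c[0]-c[1]))
d=c[0]-c[1]; yaw=np.arctan2(-d[0],d[1]); print('yaw',yaw)
m=c.mean(0); ex=np.array([np.cos(yaw),np.sin(yaw),0]); ey=np.array([-ex[1],ex[0],0])
J=m+ex*0.095; print('jig centre',J)
tabs=pix2plane('wrist',Z([(305,34),(333,27),(341,72),(316,80),(533,0),(561,0),(563,20),(534,27)]),.042,st)
for t in tabs: print('tab jig',((t-J)@ex).round(4),((t-J)@ey).round(4))
# guide pnp
obj=np.array([(60,100,5),(60,-100,5),(-60,-100,5),(-60,100,5),(4,39.5,5),(4,-39.5,5),(-40,-39.5,5),(-40,39.5,5),(32,40,5),(32,-40,5)])/1000.
px=Z([(108,172),(603,78),(617,367),(193,436),(288,281),(468,248),(479,344),(308,373),(268,214),(459,179)])
def f(p):
    Rg=R.from_euler('ZYX',[p[3],p[4],p[5]]).as_matrix()
    return (world2pix('wrist',obj@Rg.T+p[:3],st)-px).ravel()
s=least_squares(f,[.515,.098,.018,.15,-.1,0]); print('guide',s.x.round(4),np.abs(s.fun).max(),s.fun.reshape(-1,2).round(1).tolist())
Rg=R.from_euler('ZYX',s.x[3:]).as_matrix()
for n,o in [('HL',(.032,.04,0)),('HR',(.032,-.04,0)),('RL',(.06,.1,0)),('RR',(.06,-.1,0)),('FL',(-.06,.1,0)),('FR',(-.06,-.1,0)),('C',(0,0,0))]:
    w=Rg@np.array(o)+s.x[:3]; print(n,w.round(4),'jig',((w-J)@ex).round(4),((w-J)@ey).round(4))
E
```

```text
bed front corners [[ 0.3879  0.2347  0.012 ]
 [ 0.4567 -0.097   0.012 ]] 0.3387213119904518
yaw 0.20439799510224624
jig centre [0.51532685 0.08812638 0.012     ]
tab jig 0.0924 0.0153
tab jig 0.0925 0.005
tab jig 0.0775 0.0055
tab jig 0.0768 0.015
tab jig 0.0868 -0.0662
tab jig 0.0849 -0.0759
tab jig 0.0784 -0.0757
tab jig 0.0781 -0.0652
guide [ 0.5162  0.0972  0.0161  0.1726 -0.0819 -0.0037] 1.314794682544914 [[0.3, -0.1], [-0.1, -0.0], [-0.2, -0.9], [0.1, -0.6], [-1.3, -0.4], [-0.2, -0.1], [0.6, 1.0], [0.0, 1.0], [0.2, 0.1], [0.5, 0.0]]
HL [0.5407 0.1421 0.0186] jig 0.0358 0.0477
HR [0.5544 0.0633 0.0189] jig 0.0333 -0.0323
RL [0.5579 0.206  0.0207] jig 0.0656 0.1068
RR [0.5922 0.009  0.0214] jig 0.0592 -0.0931
FL [0.4401 0.1855 0.0108] jig -0.0539 0.1106
FR [ 0.4744 -0.0116  0.0116] jig -0.0603 -0.0893
C [0.5162 0.0972 0.0161] jig 0.0027 0.0087
```

```bash
cat >> h.py <<'E'
YAW=0.204; J=np.array([0.5153,0.0881,0.0]); ex=np.array([np.cos(YAW),np.sin(YAW),0]); ey=np.array([-ex[1],ex[0],0])
QB=ori(YAW-np.pi)
def W(x,y,z): return J+ex*x+ey*y+np.array([0,0,z])
def inj(p): p=np.asarray(p); return np.array([(p-J)@ex,(p-J)@ey,p[2]])
def rep(tag=''):
    s=monitor.state(); f=s['contact_force']; print(tag,'t',round(s['time'],2),'jig',inj(s['position']).round(4),'F jig',np.round([f@ex,f@ey,f[2]],2),'w',round(s['width'],4)); return s
E
python3 - <<'E'
from h import *
print(kinematics.inverse_kinematics(W(-.080,.010,.03),QB))
arm.movep(W(-.080,.010,.06),QB); rep()
arm.movel(W(-.080,.010,.015),v=.08); rep()
arm.pause(.2); rep()
h=arm.movel(W(-.080,.010,-.008),v=.012,until_force=4); rep(h)
cv2.imwrite('pics/b_side.png',optics.capture('side')); cv2.imwrite('pics/b_scene.png',optics.capture('scene'))
E
python3 -c "
import cv2
a=cv2.imread('pics/b_side.png')[130:240,130:300]; cv2.imwrite('pics/b_sidez.png',cv2.resize(a,None,fx=4,fy=4,interpolation=2))"
```

```text
[ 0.18564926  0.24292831 -0.53905349  0.78881452  0.         -0.01835074]
 t 7.73 jig [-0.0799  0.01    0.0601] F jig [ 0.76 -0.67  0.47] w 0.0853
 t 8.44 jig [-0.0798  0.01    0.0153] F jig [-0.09 -0.61  0.65] w 0.0855
 t 8.64 jig [-0.0796  0.01    0.0155] F jig [0.67 0.5  0.19] w 0.0855
True t 9.91 jig [-0.08    0.01   -0.0012] F jig [-0.86 -0.17  7.58] w 0.0857
```

View pics/b_sidez.png

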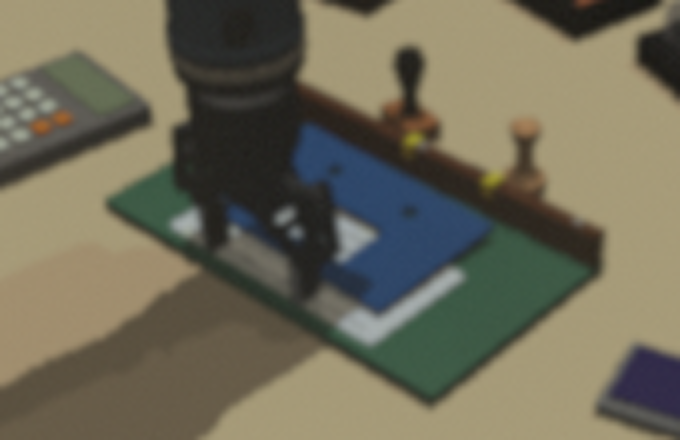

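```bash
python3 - <<'E'
from h import *
arm.movel(W(-.080,.010,.0006),v=.02); arm.pause(.2); rep()
h=arm.movel(W(-.047,.010,.0006),v=.018,until_force=12); rep(h)
arm.pause(.2); rep()
cv2.imwrite('pics/c_side.png',cv2.resize(optics.capture('side')[130:240,130:300],None,fx=4,fy=4,interpolation=2))
E
```

```text
t 10.47 jig [-0.0801  0.01    0.0005] F jig [-0.02 -0.37 -0.06] w 0.0852
True t 11.93 jig [-0.0523  0.0099 -0.0001] F jig [-1.78 -1.08  0.58] w 0.0853
 t 12.12 jig [-0.0524  0.0099 -0.0002] F jig [-0.55  0.08  0.05] w 0.0857
```

View pics/c_side.png

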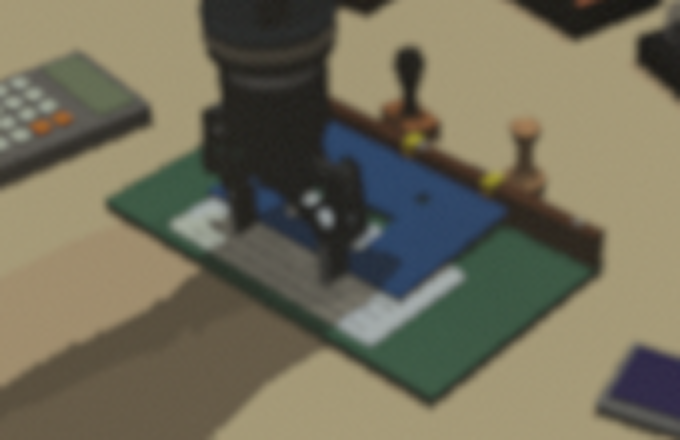

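```bash
python3 - <<'E'
from h import *
arm.movel(W(-.058,.010,.0006),v=.03)
arm.movel(W(-.060,.010,.10),v=.15)
claw.clamp(20)
arm.movep(W(.10,.0,.15),QB)
st,im=snap('w2'); rep()
E
```

```text
t 14.84 jig [9.900e-02 1.000e-04 1.495e-01] F jig [-0.09  0.39 -0.93] w 0.0003
```

View pics/w2.png

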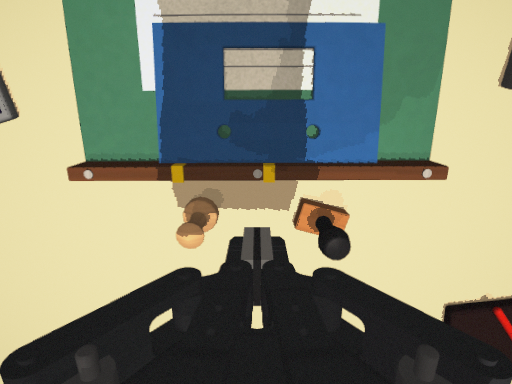

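```bash
python3 - <<'E'
from h import *
st,im=load('w2')
def P(l,z): 
    for p in pix2plane('wrist',l,z,st): print(inj(p).round(4))
print('holes'); P([(224,131),(313,131)],.0245)
b,g,r=[im[...,i].astype(int) for i in range(3)]
yel=((r>120)&(g>100)&(b<60)&(abs(r-g)<70)).astype(np.uint8); yel[:160]=0; yel[185:]=0
n,l,s,c=cv2.connectedComponentsWithStats(yel)
k=[i for i in range(1,n) if s[i,4]>40]; print(s[k].tolist()); print('tabs'); P(c[k],.042)
print('plate rear corners'); P([(159,162),(380,162)],.0245); print('front'); P([(153,23),(385,23)],.017)
print('rail end/rear edges'); P([(68,180),(447,179),(68,168),(447,166)],.042)
print('bed/rail'); P([(84,161),(436,161)],.012)
E
```

```text
holes
[ 0.0503 -0.0295  0.0245]
[0.0503 0.0512 0.0245]
[[171, 165, 13, 18, 209], [263, 165, 12, 17, 203]]
tabs
[ 0.0858 -0.0702  0.042 ]
[0.0854 0.0105 0.042 ]
plate rear corners
[ 0.0786 -0.0913  0.0245]
[0.0787 0.1158 0.0245]
front
[-0.041  -0.0888  0.017 ]
[-0.0413  0.1105  0.017 ]
rail end/rear edges
[ 0.0915 -0.1698  0.042 ]
[0.0907 0.1714 0.042 ]
[ 0.0805 -0.1678  0.042 ]
[0.0788 0.1693 0.042 ]
bed/rail
[ 0.0796 -0.1703  0.012 ]
[0.0798 0.1774 0.012 ]
```

```bash
python3 - <<'E'
from h import *
arm.movep(W(.020,.148,.09),QB)
arm.movel(W(.020,.148,.0137),v=.08); arm.pause(.2); rep()
h=arm.movel(W(.020,.120,.0137),v=.015,until_force=2.5); s=rep(h)
y=inj(s['position'])[1]
for k in range(3):
    y2=y-.010*(k+1)
    h=arm.movel(W(.020,y2,.0137),v=.018,until_force=14); rep(h)
E
```

```text
t 16.88 jig [0.0203 0.1481 0.0141] F jig [0.28 0.74 0.39] w 0.0002
False t 18.9 jig [0.02   0.1201 0.0137] F jig [0.72 1.98 0.39] w 0.0003
False t 19.6 jig [0.02   0.1098 0.0137] F jig [-0.05 -0.1  -0.63] w 0.0005
False t 20.31 jig [0.02   0.0999 0.0137] F jig [ 0.05  0.25 -0.32] w -0.0002
False t 21.02 jig [0.02   0.0899 0.0137] F jig [-0.62  1.28  0.64] w 0.0004
```

```bash
python3 - <<'E'
from h import *
st,im=snap('w3'); rep()
cv2.imwrite('pics/d_side.png',cv2.resize(optics.capture('side')[130:240,130:300],None,fx=4,fy=4,interpolation=2))
E
```

```text
t 21.07 jig [0.02   0.0899 0.0137] F jig [-0.73 -0.75  0.11] w -0.0
```

View pics/w3.png

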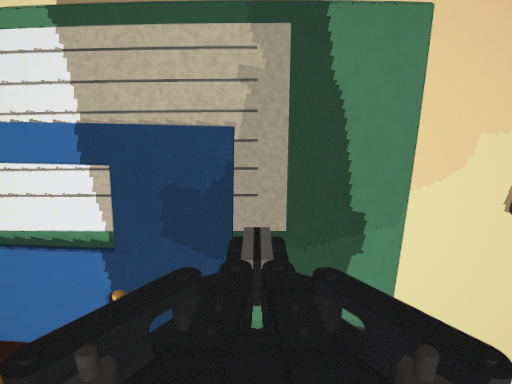

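View pics/d_side.png

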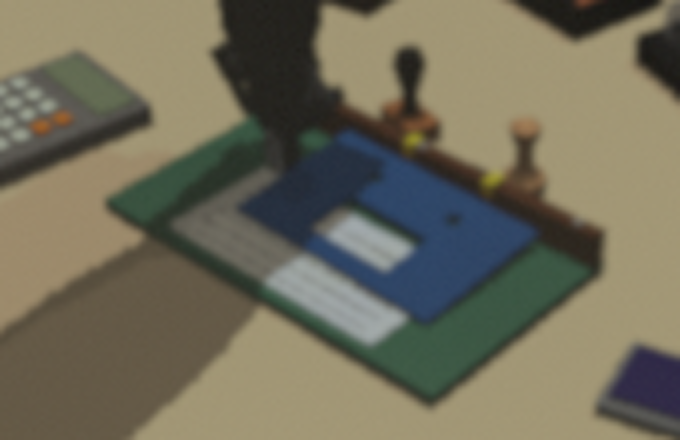

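```bash
python3 - <<'E'
from h import *
st,im=load('w3')
for n,p,z in [('corner',(235,126),.0175),('edge mid',(233,220),.021),('hole',(118,296),.0245),('win',(113,246),.021),('win2',(109,165),.019),('front far',(0,122),.0175)]:
    print(n,inj(pix2plane('wrist',[p],z,st)[0]).round(4))
cv2.imwrite('pics/w3z.png',cv2.resize(im[230:384,0:240],None,fx=3,fy=3,interpolation=2))
E
```

```text
corner [-0.0415  0.0797  0.0175]
edge mid [0.0044 0.078  0.021 ]
hole [0.0469 0.0154 0.0245]
win [0.019  0.0151 0.021 ]
win2 [-0.0234  0.0181  0.019 ]
front far [-0.0444 -0.0338  0.0175]
```

View pics/w3z.png

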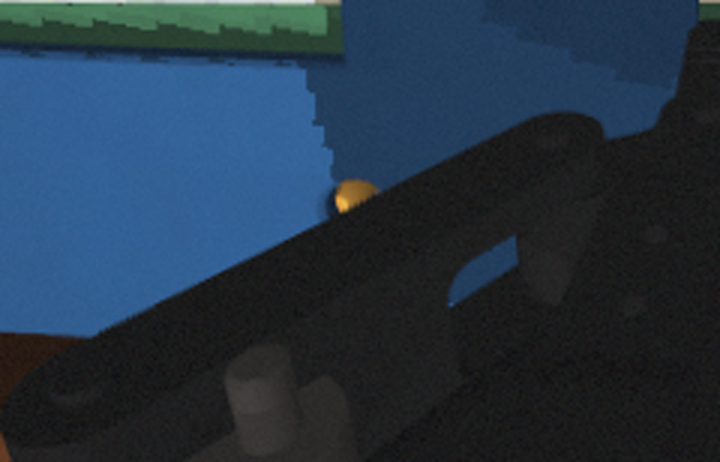

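```bash
python3 - <<'E'
from h import *
arm.movel(W(.020,.094,.0137),v=.04)
arm.movel(W(-.012,.094,.0137),v=.06)
arm.pause(.1)
h=arm.movel(W(-.012,.0835,.0137),v=.015,until_force=12); rep(h)
st,im=snap('w4')
cv2.imwrite('pics/e_side.png',cv2.resize(optics.capture('side')[130:240,130:300],None,fx=4,fy=4,interpolation=2))
E
```

```text
False t 23.0 jig [-0.012   0.0835  0.0137] F jig [-1.5   2.08  0.84] w 0.0
```

View pics/w4.png

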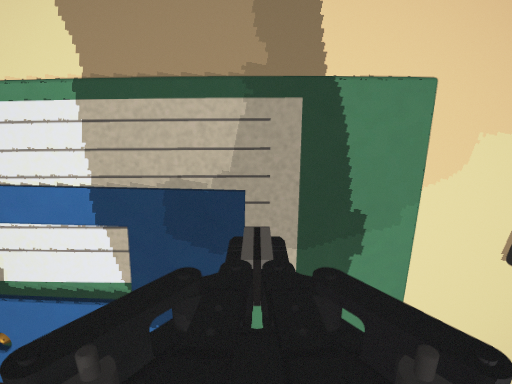

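View pics/e_side.png

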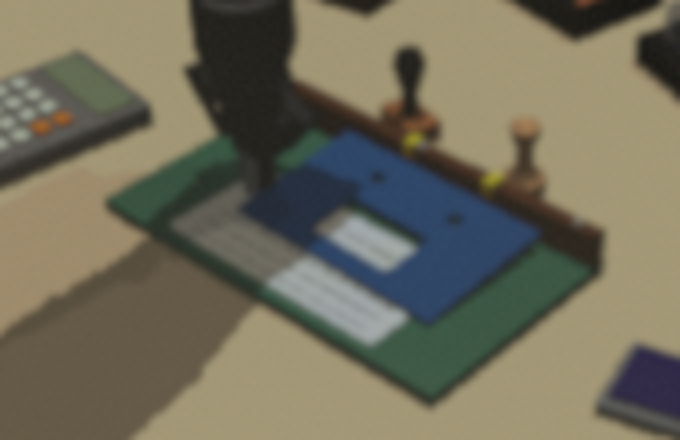

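```bash
python3 - <<'E'
from h import *
st,im=load('w4')
for n,p,z in [('corner',(245,190),.0175),('edge mid',(245,232),.019),('win',(131,287),.021),('win2',(128,227),.019),('front far',(0,185),.0175),('pin?',(4,340),.021),('win rear far',(0,296),.0215)]:
    print(n,inj(pix2plane('wrist',[p],z,st)[0]).round(4))
E
```

```text
corner [-0.0422  0.0776  0.0175]
edge mid [-0.0202  0.0774  0.019 ]
win [0.0116 0.015  0.021 ]
win2 [-0.0228  0.017   0.019 ]
front far [-0.045  -0.0478  0.0175]
pin? [ 0.0501 -0.0679  0.021 ]
win rear far [ 0.0186 -0.0611  0.0215]
```

```bash
python3 - <<'E'
from h import *
h=arm.movel(W(-.012,.0795,.0137),v=.012,until_force=12); rep(h)
arm.movel(W(-.012,.085,.0137),v=.05)
arm.movel(W(-.012,.087,.08),v=.15)
arm.movep(W(.09,-.03,.13),QB)
st,im=snap('w5'); rep()
cv2.imwrite('pics/w5z.png',cv2.resize(im[0:230,60:450],None,fx=2,fy=2,interpolation=2))
E
```

```text
False t 23.58 jig [-0.012   0.0793  0.0137] F jig [ 0.69  0.39 -0.19] w 0.0004
 t 25.18 jig [ 0.0892 -0.0296  0.1288] F jig [-0.93  0.12  0.46] w 0.0003
```

View pics/w5z.png

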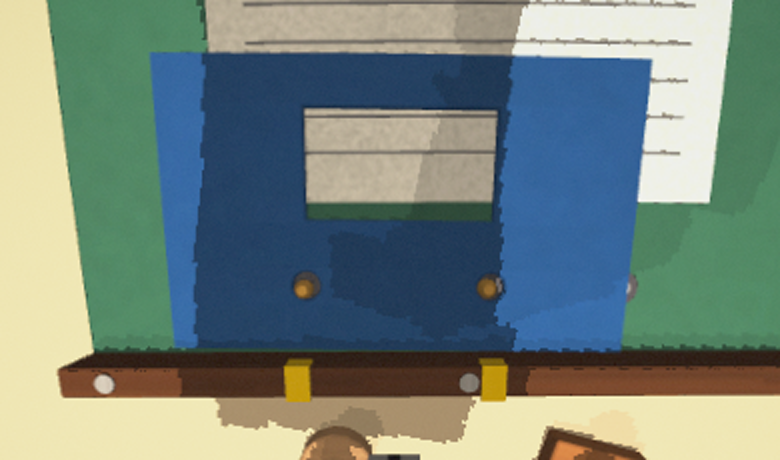

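```bash
python3 - <<'E'
from h import *
st,im=load('w5')
Z=lambda a:np.array(a,float)/2+[60,0]
for z in (.017,.0225):
    for n,p in [('hR',(306,286)),('hL',(490,286))]:
        print(n,z,inj(pix2plane('wrist',[Z(p)],z,st)[0]).round(4))
for n,p,z in [('tabR',(298,381),.042),('tabL',(493,380),.042),('RL',(622,351),.0225),('RR',(174,347),.0225),('FL',(652,60),.017),('FR',(151,53),.017)]:
        print(n,z,inj(pix2plane('wrist',[Z(p)],z,st)[0]).round(4))
# predicted pin feet/tips pixels
for y in (.010,-.070):
  print(((world2pix('wrist',np.array([W(.0505,y,.012),W(.0505,y,.021)]),st)-[60,0])*2).round(1).tolist())
cv2.imwrite('pics/w5y.png',cv2.resize(im[120:165,190:330],None,fx=5.5,fy=5.5,interpolation=2))
E
```

```text
hR 0.017 [ 0.0494 -0.0681  0.017 ]
hL 0.017 [0.0495 0.012  0.017 ]
hR 0.0225 [ 0.0487 -0.0673  0.0225]
hL 0.0225 [0.0488 0.0111 0.0225]
tabR 0.042 [ 0.0853 -0.0693  0.042 ]
tabL 0.042 [0.085  0.0108 0.042 ]
RL 0.0225 [0.0773 0.0708 0.0225]
RR 0.0225 [ 0.0752 -0.1267  0.0225]
FL 0.017 [-0.0409  0.0735  0.017 ]
FR 0.017 [-0.0436 -0.1265  0.017 ]
[[483.5, 287.0], [486.7, 289.5]]
[[303.5, 287.2], [300.4, 289.7]]
```

View pics/w5y.png

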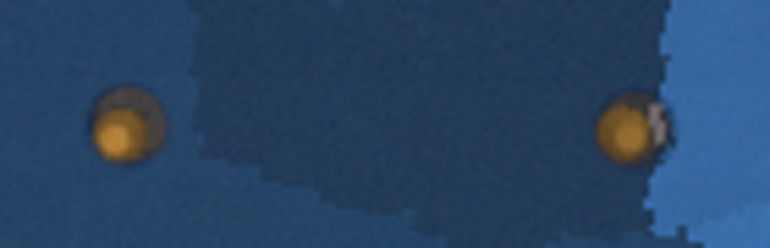

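```bash
cat > fit.py <<'E'
from h import *
from scipy.optimize import least_squares
def fit(name,zp,off=(60,0),sc=2):
    st,im=load(name)
    obj=np.array([(60,100,5),(60,-100,5),(-60,-100,5),(-60,100,5),(4,39.5,5),(4,-39.5,5),(-40,-39.5,5),(-40,39.5,5),(32,40,5),(32,-40,5)])/1000.
    px=np.array(zp,float)/sc+off
    def pts(p): return obj@R.from_euler('ZYX',[p[3],p[4],p[5]]).as_matrix().T+p[:3]
    f=lambda p:(world2pix('wrist',pts(p),st)-px).ravel()
    s=least_squares(f,np.r_[W(.02,-.03,.0125),YAW,0,0],loss='soft_l1'); p=s.x
    Rg=R.from_euler('ZYX',p[3:]).as_matrix()
    print('yaw rel',(p[3]-YAW).round(4),'pitch,roll',p[4:].round(4),'res',np.abs(f(p)).max().round(2))
    for n,o in [('HL',(.032,.04,0)),('HR',(.032,-.04,0)),('C',(0,0,0))]: print(n,inj(Rg@np.array(o)+p[:3]).round(4))
E
python3 - <<'E'
from fit import *
fit('w5',[(622,351),(174,347),(151,53),(652,60),(492,219),(307,218),(304,108),(497,111),(490.5,286),(306,286)])
from h import *
for l in ["guide","hole_left","hole_right","pin_left","pin_right"]:
    r=nets.landmark_of(l,"wrist")
    print(l,[(round(d['conf'],2),inj(d['position']).round(4).tolist()) for d in r[:2]])
cv2.imwrite('pics/f_side.png',cv2.resize(optics.capture('side')[130:240,130:300],None,fx=4,fy=4,interpolation=2))
print(monitor.state()['time'])
E
```

```text
yaw rel -0.0114 pitch,roll [-0.0232 -0.0001] res 0.99
HL [0.05   0.0122 0.013 ]
HR [ 0.049  -0.0677  0.013 ]
C [ 0.0175 -0.0274  0.0122]
guide [(0.68, [0.0164, -0.0267, 0.0101])]
hole_left [(0.69, [0.0495, 0.0114, 0.0136]), (0.57, [0.0478, 0.0119, 0.0135])]
hole_right [(0.91, [0.0494, -0.0708, 0.0124])]
pin_left [(0.65, [0.0494, 0.0118, 0.0122])]
pin_right [(0.66, [0.0501, -0.0672, 0.0101]), (0.43, [0.1436, 0.0654, -0.0014])]
25.475
```

View pics/f_side.png

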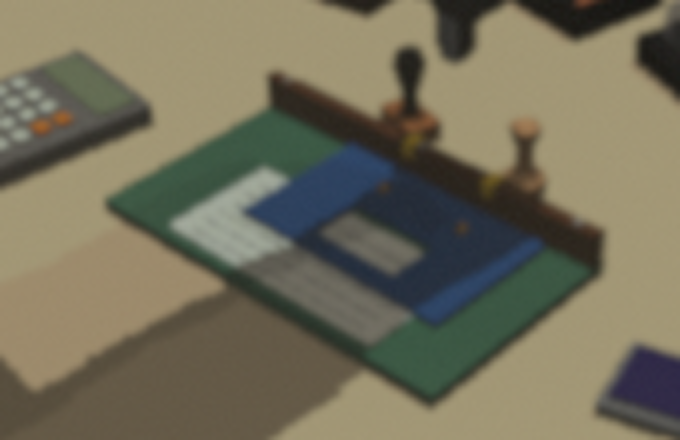

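```bash
python3 - <<'E'
from h import *
arm.movep(W(-.005,.090,.08),QB)
arm.movel(W(-.005,.090,.0137),v=.1); arm.pause(.15); rep()
h=arm.movel(W(-.005,.0770,.0137),v=.012,until_force=8); rep(h)
arm.pause(.1); rep()
if not h:
    h=arm.movel(W(-.005,.0755,.0137),v=.006,until_force=8); rep(h)
arm.movel(W(-.005,.087,.0137),v=.06)
arm.movel(W(-.005,.089,.08),v=.15)
arm.movep(W(.09,-.03,.13),QB)
st,im=snap('w6'); rep()
cv2.imwrite('pics/w6z.png',cv2.resize(im[0:230,60:450],None,fx=2,fy=2,interpolation=2))
E
```

```text
t 27.12 jig [-0.0045  0.09    0.0142] F jig [-0.42  0.26 -0.65] w 0.0004
False t 28.36 jig [-0.005   0.0771  0.0137] F jig [-0.73  1.68  0.71] w -0.0001
 t 28.46 jig [-0.0051  0.0771  0.0137] F jig [-0.91  1.36  0.01] w -0.0001
False t 28.86 jig [-0.005   0.0754  0.0137] F jig [0.5  1.78 0.19] w -0.0002
 t 30.52 jig [ 0.0891 -0.0296  0.1287] F jig [ 0.92 -0.07 -0.34] w 0.0003
```

View pics/w6z.png

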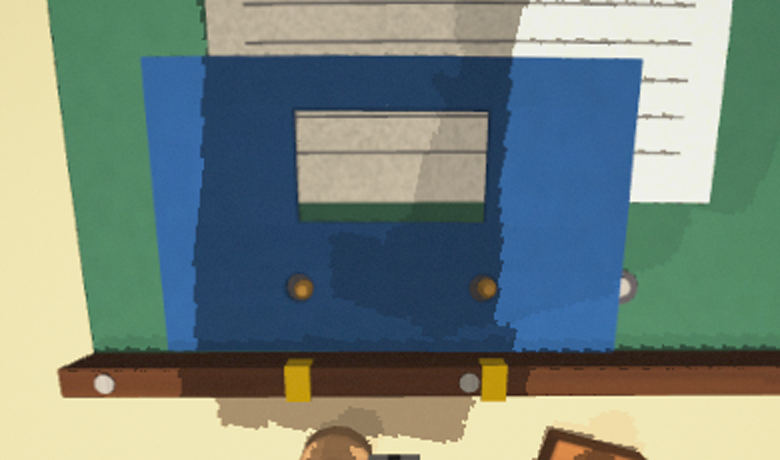

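```bash
python3 - <<'E'
from fit import *
fit('w6',[(615,351),(168,351),(142,57),(642,59.5),(485,221),(300,221),(295.5,110.5),(489,112),(483.5,287.5),(300,287.5)])
st,im=load('w6')
cv2.imwrite('pics/w6y.png',cv2.resize(im[120:165,190:330],None,fx=5.5,fy=5.5,interpolation=2))
E
```

```text
yaw rel -0.0036 pitch,roll [-0.0199 -0.0068] res 0.83
HL [0.0504 0.0094 0.0125]
HR [ 0.0501 -0.0706  0.0131]
C [ 0.0183 -0.0305  0.0122]
```

View pics/w6y.png

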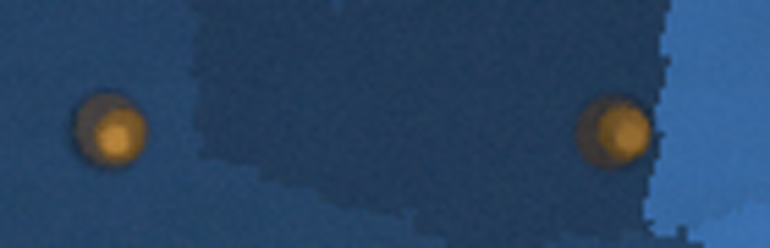

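```bash
python3 - <<'E'
from h import *
arm.movep(W(.045,-.030,.05),QB)
arm.movel(W(.045,-.030,.026),v=.06); arm.pause(.2); rep()
h=arm.movel(W(.045,-.030,.012),v=.008,until_force=4); rep(h)
arm.pause(.1); rep()
arm.movel(W(.045,-.030,.05),v=.08)
E
```

```text
t 31.73 jig [ 0.0453 -0.03    0.0263] F jig [0.79 0.22 0.39] w -0.0002
True t 32.84 jig [ 0.045 -0.03   0.017] F jig [-0.98  0.25  8.9 ] w -0.0001
 t 32.94 jig [ 0.045  -0.03    0.0171] F jig [-1.55 -0.15  6.81] w 0.0002
```

```bash
python3 - <<'E'
from h import *
arm.movep(W(.09,-.03,.13),QB); arm.pause(.2)
st,im=snap('w7'); rep()
cv2.imwrite('pics/w7z.png',cv2.resize(im[0:230,60:450],None,fx=2,fy=2,interpolation=2))
for l in ["hole_left","hole_right","pin_left","pin_right"]:
    r=nets.landmark_of(l,"wrist")
    print(l,[(round(d['conf'],2),inj(d['position']).round(4).tolist()) for d in r[:1]])
optics.capture('scene')
for l in ["stamp","inkpad","calculator","stapler"]:
    print(l,[np.round(d['position'],3).tolist() for d in nets.landmark_of(l,'scene')[:2]])
E
```

```text
t 34.22 jig [ 0.089  -0.03    0.1289] F jig [ 0.56 -0.97  0.2 ] w -0.0001
hole_left [(0.6, [0.0506, 0.0078, 0.0135])]
hole_right [(0.62, [0.0472, -0.0703, 0.0122])]
pin_left [(0.57, [0.0506, 0.0114, 0.0128])]
pin_right [(0.87, [0.0519, -0.0664, 0.0102])]
stamp [[0.639, 0.185, -0.0], [0.661, 0.058, 0.0]]
inkpad [[0.595, -0.201, -0.002]]
calculator [[0.388, 0.375, -0.001]]
stapler [[0.364, -0.419, 0.002]]
```

View pics/w7z.png

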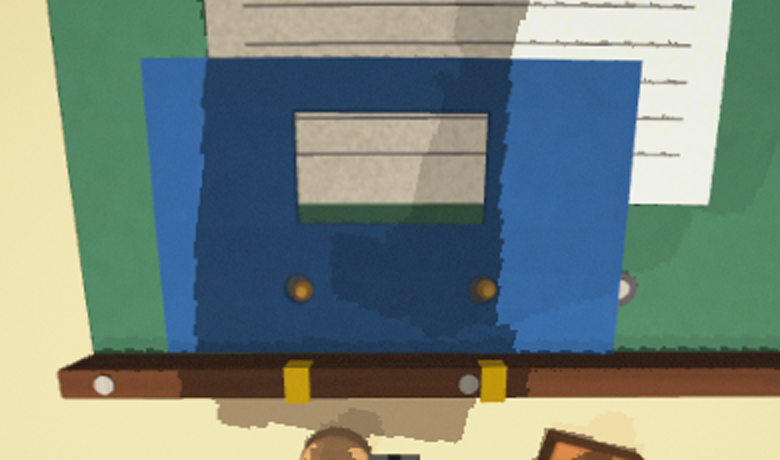

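```bash
python3 - <<'E'
from h import *
arm.movel(W(.09,-.03,.17),v=.1); arm.pause(.3); rep()
from bench import hand_in
print(hand_in())
E
```

```text
t 35.52 jig [ 0.0898 -0.03    0.1695] F jig [-0.5  -0.25 -0.33] w -0.0001
the job is handed in; nothing more can be done
None
```

The plate is over both pins and lying flat on the bed as far as my checks show, and I handed the job in at 35.5 s of the 56 s allowed. The hand-in gave no verdict.

**What I did:** With the fingers open, I pushed the front edge until the plate was square against the rail. Then, with the fingers shut, I slid it about 40 mm to the right along the rail in several gentle pushes, correcting a small turn on the way. The highest force I read was about 9 N, during a light test touch on top. Afterwards I lifted the hand clear to 17 cm.

**What the last checks showed:**
- **Flat:** the test touch between the holes met the plate's top at z = 17.0 mm, which is the seated height (12 mm bed plus 5 mm plate). The picture looked the same before and after the touch.
- **Holes over pins:** both pins show inside their holes. By my image fit the plate sits about 1.3 mm to the right of centre, within the 2 mm of play, and is turned about 0.004 rad against the rail.
- **Other things on the desk:** they were where they started, within the detection error of a few mm.

**What disagreed:**
- **Tilt:** the image fit gave about 0.02 rad, while the touch height means flat. I trusted the touch.
- **Hole offset:** the network's separate estimates of holes and pins differed by up to about 6 mm. Its stated error is about 4 mm per point, and a seated plate cannot be that far off.

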